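# Clamp the marked seal in the seal bed

## Task

The seal standing at the turntable's blue pointer is the next one to be carved. Stand it upright on the seal bed between the sliding middle jaw and a fixed jaw, on whichever side has room for it, then slide the middle jaw up against it so that it is held snugly between the two and turn the red knob clockwise all the way to its stop to lock the jaw. Leave the other three seals, the brush pot, the brush holder and the seal case where they stand.

Things in the scene. Friction and masses are not known exactly. Their poses are not given: they have to be found in the camera images.
- turntable: turntable foot, fixed; origin: centre of its underside, on the table. A beech disc 260 mm across turns stiffly on it; on its flat top, 42 mm above the table, four seals stand 90 mm from the centre, about a quarter turn apart. A blue pointer on the foot's +x side, outside the rim, reaches 160 mm from the centre and 54 mm above the table and points inwards
- turntable_mark (a point): the spot on the disc's top that the blue pointer points at, 90 mm from the turntable's centre; the marked seal stands within about 30 mm of it, the others at least 95 mm away
- seal_green: green stone seal: an upright solid cylinder 40 mm in diameter and 90 mm tall, about 0.3 kg, with a thin brass line near the top and a red band at the foot; origin at the centre of its underside, z up; stands on the turntable at the start
- seal_red: dark red stone seal: an upright solid cylinder 40 mm in diameter and 90 mm tall, about 0.3 kg, with a thin brass line near the top and a red band at the foot; origin at the centre of its underside, z up; stands on the turntable at the start
- seal_white: white stone seal: an upright solid cylinder 40 mm in diameter and 90 mm tall, about 0.3 kg, with a thin brass line near the top and a red band at the foot; origin at the centre of its underside, z up; stands on the turntable at the start
- seal_black: black stone seal: an upright solid cylinder 40 mm in diameter and 90 mm tall, about 0.3 kg, with a thin brass line near the top and a red band at the foot; origin at the centre of its underside, z up; stands on the turntable at the start
- bed: seal bed: dark steel plate 180 (x) by 230 (y) by 12 mm, fixed to the table; origin: centre of its underside, z up. Two fixed steel jaws stand at its y ends: inner faces at y = +85 and -85 mm, from x = +5 to +75 mm (middle line x = +40), tops at z = 47. A front rail (x -90 to -82) is 30 mm high. The seal is to stand on the plate (z = 12) at about x = +40 mm
- carriage (a joint): place of the aluminium middle jaw along the bed's y, m, -0.06 to +0.06, 0 = middle. It is 50 mm wide in y, 47 mm high: the gap on its +y side is 60 mm minus this value, on its -y side 60 mm plus it. Snug on a seal it reads +0.020 (seal on +y side) or -0.020 (-y side). Friction, knob loose: 1.5 N, plus 1 to 4 N to push a seal. Its front arm (35 mm high) carries the knob
- knob_grip (a point): grip point of the red clamp knob on the middle jaw's front arm, on its vertical axis, 75 mm above the table; in the bed's frame at x = -60 mm, y = carriage. The grip is a bar 50 mm long along this point's x, 14 mm thick along its y, 55 to 85 mm above the table. The jaw can be pushed by it
- knob (a joint): angle of the clamp knob, rad: 0 = loose, bar along the bed's x; grows clockwise seen from above to its stop at 1.45. From about 0.65 a cam presses on the bed's front rail (0.10 N m before, up to 0.16 N m then); it passes over centre at 1.25 and then keeps itself at the stop. Left short of 1.2 it may spring back; from 1.2 on the middle jaw is locked
- brush_pot: blue glazed brush pot with three brushes, 86 mm in diameter, 115 mm tall (210 mm with the brushes), loose; origin at the centre of its underside
- brush_holder: empty stainless steel brush holder, 64 mm in diameter, 100 mm tall, loose; origin at the centre of its underside
- seal_case: closed grey plastic seal case, 80 (x) by 120 (y) by 45 mm, with a black push button on its lid, loose; origin at the centre of its underside
There are look-alikes about, which are no part of the job. Of the things like the seal_black, leave any that is purple; of the rest the smaller one is meant. What is shaped like the seal_white but pink is not meant.

How it is judged:
By the outcome, as a careful person would: the job done as asked, in the order asked, and still so for the second after the job is handed in, with the robot touching nothing.
It also fails if it takes over 48 s, if anything falls off the work surface, if the arm or the gripper's body presses on something with over 40 N, if the wrist force passes 120 N, or if a joint passes its speed limit or range.

## Robot

A 6-joint arm with a two-finger parallel gripper is mounted at the origin on the work surface. World frame = base frame: x ahead of the robot, y to its left, z up, the work surface at z = 0. Lengths are in m, angles in rad, forces in N, time in s.
With the tool pointing down it reaches from about 0.375 to 0.975 m from the base axis. Payload 3.8 kg.
Tool frame: the origin (TCP) lies midway between the tips of the shut fingers; the grasp point (between the pads) lies 19 mm behind it; x points along the fingers, z is the direction in which the jaws open and shut, and the axes are right-handed (so a half turn about x gives the same grasp; the last joint's range is limited). The gripper opens to 85 mm and grips with 20 to 120 N. Pads are 22 mm wide; open, the fingers measure 114 mm over their backs; the gripper's body (76 mm by 85 mm) begins 54 mm behind the grasp point. The pads swing forward as they close: fully open they stand 13 mm farther back than shut.
Start: joints at [-0.037, 0.264, 1.604, -0, 1.274, -0.037], TCP at [0.675, -0, 0.231] pointing down, gripper open.
Joint ranges: [-2.63, 2.63], [-0.94, 2.18], [0.31, 2.57], [-1.31, 4.45], [0, 2.66], [-2.55, 2.55]. Speed limits (rad/s): [2.57, 2.57, 3.14, 3.14, 3.14, 3.14].

## Interface

Orientations are given as a unit quaternion [w, x, y, z].
In Python, from station import ctrl, imaging gives the robot as it stands.
- The arm moves only by the shell command python3 -m pendant 'ROWS'. ROWS is JSON, a list of rows, each a list of 3 entries, a list of its own where there are three numbers: the turn, a rotation vector about the tool's x, y, z in degrees, then the shift along the tool's x, y, z in m, then the closure, from 0 (fully open) to 1 (shut). A call has exactly 10 rows; each row is the pose to reach, as a shift and turn from the pose measured when the call began, along the tool's axes at that moment; what a row does not reach only later rows make up. A row lasts 1/12 s, in which the tool goes at most 41.7 mm and 7.16 degrees, less where a joint would pass 70% of its speed; a pose out of reach is approached as far as the arm can. A call with a gripper value outside its range is refused whole. The fingers move at their own pace and stop on an object; the grip force is fixed at half the most. Time passes only in rows, so rows that repeat a pose let the fingers close, or fill a call up. It gives the time, the measured TCP pose, the force and the opening at its end, in the units of the state.
- ctrl.sense(): the state, without advancing time (a new reading comes with each control period).
- imaging.camera(name): name is "scene" or "side" or "wrist"; returns a dict with "pixels" (420x560x3 uint8, blue, green, red), "z_map" (420x560 float32, m along the optical axis (not along the pixel's ray), 0 where there is no reading), "fx", "fy", "cx", "cy" (pixels), "origin" and "attitude" of the camera in the world. Camera axes: x right, y down, z forward; pixel columns grow to the right and rows downward; lengths in m; the calibration is good to about 2 mm. A picture is of the moment at which its call begins.
- ctrl.close_job(): hands the job in, once; it reports no verdict.
The state is a dict: "clock": time; "qpos": joint angles; "dq": joint speeds; "effort": joint torques, N m; "tcp_pos": TCP position; "eef_rot": TCP orientation; "force": force on the tool from outside, world axes, zero at the start; "wrist_torque": the same for the moment, N m; "gripper_width": finger opening in m.
Only numpy, scipy, OpenCV 4.12 (cv2) and the standard library are available. Lean on these libraries where they do the work, as an engineer would, in place of code of your own. Each camera call takes 0.05 s, during which the arm holds its last target. There are 200 camera calls.

## Working session

There is one attempt and no reset: what is moved stays moved. The work goes in short steps, Python scripts to look and compute and a shell command to move; the robot and the scene stay as the last step left them, time stands still between calls to the robot, and variables do not carry over. Pictures are saved under pics/ and viewed, about 8 in all and at most 12, crops included, and the job is handed in when it is done.

```bash
ls; mkdir -p pics; cat > h.py <<'E'
import numpy as np, cv2, pickle
from station import ctrl, imaging
from scipy.spatial.transform import Rotation as R
def cam(n):
    c=imaging.camera(n); a=np.array(c["attitude"]); 
    c["R"]=a if a.shape==(3,3) else R.from_quat(a[[1,2,3,0]]).as_matrix()
    v,u=np.mgrid[:420,:560]; z=c["z_map"]
    p=np.stack([(u-c["cx"])/c["fx"]*z,(v-c["cy"])/c["fy"]*z,z],-1)
    c["P"]=p@c["R"].T+np.array(c["origin"]); c["P"][z==0]=np.nan
    return c
E
python3 - <<'E'
from h import *
s=ctrl.sense(); print(s)
for n in("scene","side"):
    c=cam(n); pickle.dump(c,open(n+".pkl","wb")); print(n,c["origin"],c["attitude"]); cv2.imwrite(f"pics/{n}0.png",c["pixels"])
E
```

```text
pics
{'clock': 0.0, 'qpos': array([-3.69089215e-02,  2.64756046e-01,  1.60538465e+00,  1.27942777e-05,
        1.27368349e+00, -3.68671556e-02]), 'dq': array([-5.57206372e-04,  7.33447353e-04, -5.86515065e-04, -2.06408469e-03,
       -1.77567215e-04,  2.78912129e-05]), 'effort': array([ 6.10465631e-04, -5.15121067e+01, -3.67308676e+01, -4.07824507e-05,
        1.31324201e-02,  1.46811578e-05]), 'tcp_pos': array([6.74269426e-01, 2.33622359e-05, 2.29954316e-01]), 'eef_rot': array([7.06318070e-01, 4.95132600e-05, 7.07894611e-01, 1.73220886e-05]), 'force': array([ 0.65248199, -0.32005902, -0.81290832]), 'wrist_torque': array([0.04155841, 0.02477461, 0.00014585]), 'gripper_width': 0.08530329887186405}
scene [ 1.36783347 -0.52388075  1.25081365] [-0.28445768  0.82675261  0.45575039 -0.16689976]
side [ 0.04806482 -0.86884027  1.10700655] [-0.35019232  0.90070609 -0.23747391  0.0984887 ]
```

View pics/scene0.png

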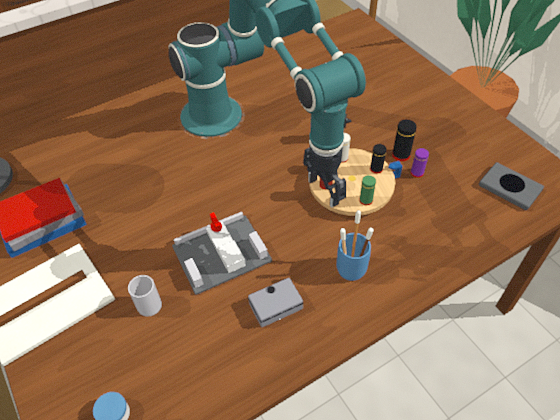

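View pics/side0.png

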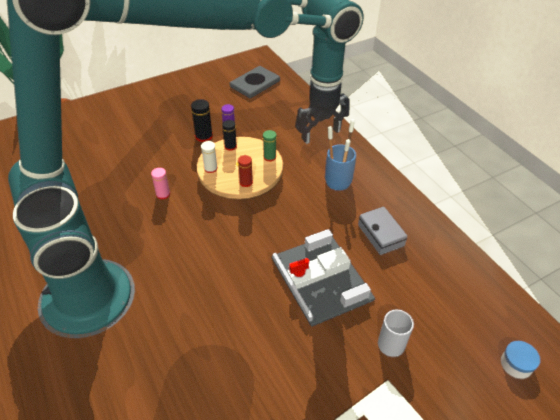

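The scene view shows the blue pointer at about (396,170), nearest the small black seal at (379,158). The bed is near (222,252) with the red knob at (216,222). I'll combine both views into a top-down map to measure this.

```bash
python3 - <<'E'
from h import *
cs=[pickle.load(open(n+".pkl","rb")) for n in("scene","side")]
P=np.concatenate([c["P"].reshape(-1,3) for c in cs]); C=np.concatenate([c["pixels"].reshape(-1,3) for c in cs])
src=np.repeat([0,1],420*560)
hsv=cv2.cvtColor(C[None],cv2.COLOR_BGR2HSV)[0].astype(int)
for i,c in enumerate(cs):
    p=c["P"]; m=(p[...,2]>-.02)&(p[...,2]<.01); print("table z",np.nanmedian(p[...,2][m]))
# disc
for s in(0,1):
    m=(src==s)&(abs(P[:,2]-.042)<.005)&(hsv[:,1]>60)&(hsv[:,2]>140)&(hsv[:,0]>8)&(hsv[:,0]<30)
    q=P[m][:,:2]; q=q[np.linalg.norm(q-np.median(q,0),axis=1)<.16].astype(np.float32); (x,y),r=cv2.minEnclosingCircle(q); print("disc",len(q),x,y,r)
    m=(src==s)&(abs(P[:,2]-.132)<.005)&(np.linalg.norm(P[:,:2]-[x,y],axis=1)<.13)
    q=P[m]; k=C[m]
    # cluster
    img=np.zeros((300,300),np.uint8); ij=((q[:,:2]-[x-.15,y-.15])/.001).astype(int); img[ij[:,0],ij[:,1]]=1
    n,l,st,ce=cv2.connectedComponentsWithStats(cv2.dilate(img,np.ones((5,5),np.uint8)))
    for j in range(1,n):
        w=l[ij[:,0],ij[:,1]]==j
        if w.sum()>15:
            a=q[w][:,:2]; cc,rr=cv2.minEnclosingCircle(a.astype(np.float32)); print("  top",w.sum(),np.round(cc,4),round(rr,4),np.median(k[w],0))
    m=(src==s)&(hsv[:,0]>95)&(hsv[:,0]<125)&(hsv[:,1]>150)&(P[:,2]>.01)&(P[:,2]<.075)&(np.linalg.norm(P[:,:2]-[x,y],axis=1)<.2)
    q=P[m]; print("blue",len(q),q.mean(0) if len(q) else 0, q.min(0) if len(q) else 0,q.max(0) if len(q) else 0)
# top-down map
res=.001; x0,y0=.35,-.5
W=np.zeros((700,900,3),np.uint8); H=np.full((700,900),-1.)
o=np.argsort(np.nan_to_num(P[:,2],nan=-9)); 
for i in o:
    p=P[i]
    if not(p[2]>-.02 and p[2]<.22):continue
    a=int((p[0]-x0)/res);b=int((p[1]-y0)/res)
    if 1<=a<699 and 1<=b<899: W[a-1:a+2,b-1:b+2]=C[i];H[a-1:a+2,b-1:b+2]=p[2]
np.save("H.npy",H); cv2.imwrite("pics/top.png",cv2.resize(W[::-1,::-1],(800,622)))
E
```

```text
table z -0.0005921659158494297
table z -1.7276373398433797e-05
disc 2187 0.5365451574325562 0.20809395611286163 0.13225969672203064
  top 47 [0.4549 0.2338] 0.019 [232. 248. 255.]
  top 112 [0.5495 0.2952] 0.0234 [48. 47. 45.]
  top 121 [0.6301 0.1893] 0.0217 [104. 158.  96.]
blue 116 [0.57374665 0.34546871 0.04436807] [0.52097831 0.27378889 0.01135564] [0.5899973  0.40181268 0.07172151]
disc 2736 0.5305538773536682 0.21057164669036865 0.1323113888502121
  top 114 [0.4487 0.2339] 0.0231 [245. 253. 254.]
  top 118 [0.51   0.1301] 0.0211 [ 57.  79. 216.]
  top 102 [0.5424 0.2944] 0.0242 [59. 58. 61.]
  top 104 [0.6244 0.1931] 0.0231 [108.5 171.5 110. ]
blue 0 0 0 0
```

View pics/top.png

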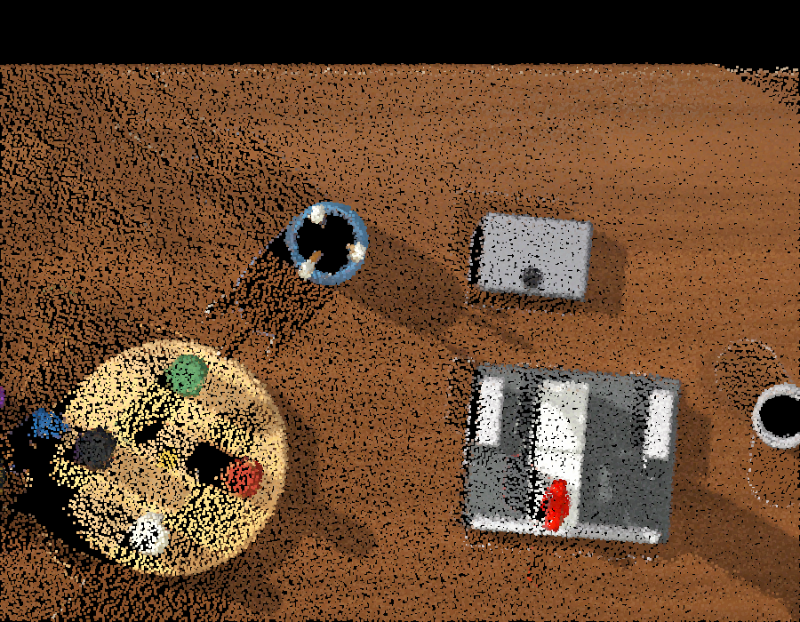

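The map shows the blue pointer at (45,423) aimed at the black seal at (95,450). The middle jaw at (562,440) sits off-centre, leaving the larger gap on its right (−y). Next I'll measure the bed and the obstacles.

```bash
python3 - <<'E'
from h import *
for n in("scene","side"):
    c=pickle.load(open(n+".pkl","rb")); P=c["P"].reshape(-1,3); C=c["pixels"].reshape(-1,3)
    hsv=cv2.cvtColor(C[None],cv2.COLOR_BGR2HSV)[0].astype(int)
    box=(P[:,0]>.42)&(P[:,0]<.66)&(P[:,1]>-.38)&(P[:,1]<-.09)
    m=box&(P[:,2]>.008)&(P[:,2]<.1); r=cv2.minAreaRect(P[m][:,:2].astype(np.float32)); print(n,"bed",r)
    m=box&(abs(P[:,2]-.047)<.004)&(hsv[:,1]<60)
    q=P[m]; img=np.zeros((240,290),np.uint8); ij=((q[:,:2]-[.42,-.38])/.001).astype(int); img[ij[:,0],ij[:,1]]=1
    k,l,st,ce=cv2.connectedComponentsWithStats(cv2.dilate(img,np.ones((5,5),np.uint8)))
    for j in range(1,k):
        w=l[ij[:,0],ij[:,1]]==j
        if w.sum()>25: print("  jaw",w.sum(),cv2.minAreaRect(q[w][:,:2].astype(np.float32)))
    m=box&((hsv[:,0]<8)|(hsv[:,0]>172))&(hsv[:,1]>190)&(hsv[:,2]>120)&(P[:,2]>.078)&(P[:,2]<.095); q=P[m]
    print("  knob",len(q),q.mean(0),cv2.minAreaRect(q[:,:2].astype(np.float32)))
    # obstacles near turntable
    for nm,mm in(("purple",(hsv[:,0]>125)&(hsv[:,0]<155)&(hsv[:,1]>100)),("black",hsv[:,2]<70)):
        m=mm&(P[:,2]>.08)&(P[:,2]<.3)&(P[:,0]>.4)&(P[:,0]<.75)&(P[:,1]>.33)&(P[:,1]<.6); q=P[m]
        if len(q):print("  ",nm,len(q),np.percentile(q,[2,98],axis=0).round(3).tolist())
E
```

```text
scene bed ((0.5405925512313843, -0.25214922428131104), (0.24320705235004425, 0.18661940097808838), 85.67797088623047)
  jaw 169 ((0.5741112232208252, -0.3443978428840637), (0.021401584148406982, 0.07216117531061172), 85.59846496582031)
  jaw 360 ((0.5829539895057678, -0.23406705260276794), (0.050782717764377594, 0.07317077368497849), 86.34400177001953)
  jaw 153 ((0.589022696018219, -0.15292006731033325), (0.02298477105796337, 0.07328406721353531), 84.4890365600586)
  knob 77 [ 0.48534758 -0.22673799  0.08408317] ((0.4824761748313904, -0.22638462483882904), (0.01437466498464346, 0.05416710302233696), 83.30233001708984)
   purple 115 [[0.551, 0.397, 0.081], [0.618, 0.437, 0.097]]
   black 341 [[0.488, 0.397, 0.082], [0.54, 0.451, 0.133]]
side bed ((0.5368241667747498, -0.24247510731220245), (0.23182643949985504, 0.18218772113323212), 85.1789321899414)
  jaw 220 ((0.5698956251144409, -0.34012454748153687), (0.02524755708873272, 0.07058770209550858), 85.33367919921875)
  jaw 417 ((0.57817542552948, -0.22996139526367188), (0.05383383482694626, 0.07160907983779907), 84.60734558105469)
  jaw 177 ((0.5841608047485352, -0.14919528365135193), (0.02528286725282669, 0.07207987457513809), 84.56172180175781)
  knob 104 [ 0.47781245 -0.22444057  0.08358654] ((0.4785371422767639, -0.22359444200992584), (0.013510119169950485, 0.049511611461639404), 83.23831939697266)
   purple 89 [[0.578, 0.402, 0.081], [0.614, 0.438, 0.094]]
   black 325 [[0.48, 0.4, 0.082], [0.53, 0.449, 0.134]]
```

```bash
python3 -m pendant '[[[0,0,0],[0,0.03,-0.013],0],[[0,0,0],[0,0.07,-0.03],0],[[0,0,0],[0,0.11,-0.048],0],[[0,0,0],[0,0.15,-0.065],0],[[0,0,0],[0,0.19,-0.082],0],[[0,0,0],[0,0.23,-0.1],0],[[0,0,0],[0,0.265,-0.115],0],[[0,0,0],[0,0.285,-0.124],0],[[0,0,0],[0,0.295,-0.128],0],[[0,0,0],[0,0.295,-0.128],0]]'
python3 - <<'E'
from h import *
c=cam("wrist"); s=ctrl.sense(); print(s["clock"],s["tcp_pos"],s["eef_rot"],s["force"],c["origin"]); cv2.imwrite("pics/w1.png",c["pixels"]); pickle.dump(c,open("w1.pkl","wb"))
P=c["P"].reshape(-1,3); m=(abs(P[:,2]-.132)<.006)&(np.linalg.norm(P[:,:2]-[.546,.295],axis=1)<.045); q=P[m]
print(len(q),q.mean(0), cv2.minEnclosingCircle(q[:,:2].astype(np.float32)) if len(q) else 0)
E
```

```text
clock: 0.93
tcp_pos: [0.5449, 0.2972, 0.2298]
eef_rot: [0.706, -0.001, 0.708, 0.001]
force: [0.4, 0.1, 1.5]
gripper_width: 0.0854
0.9833 [0.54580306 0.29550245 0.22987882] [ 7.06226064e-01 -1.19848577e-03  7.07985177e-01  5.47442294e-04] [ 0.27065186 -0.4584413  -0.57975072] [0.54479191 0.36947847 0.37280839]
2326 [0.54430553 0.29764624 0.13217091] ((0.5445125699043274, 0.29664379358291626), 0.02004658803343773)
```

View pics/w1.png

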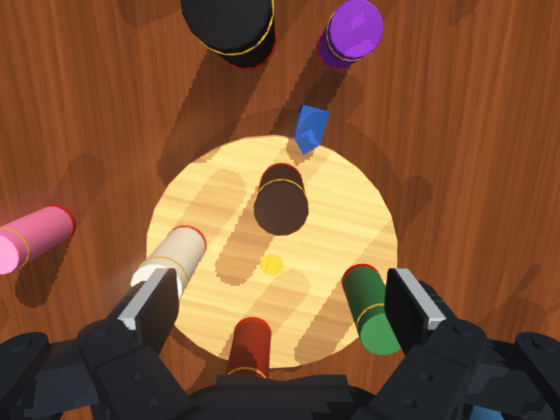

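The wrist view shows the black seal at about (281,205), directly in front of the blue pointer at (310,130), and measured within about 1.5 mm of the tool axis. I'll go down and grip it.

```bash
python3 -m pendant '[[[0,0,0],[0.025,0.001,-0.001],0],[[0,0,0],[0.06,0.001,-0.001],0],[[0,0,0],[0.095,0.001,-0.001],0],[[0,0,0],[0.125,0.001,-0.001],0],[[0,0,0],[0.14,0.001,-0.001],0],[[0,0,0],[0.142,0.001,-0.001],0.2],[[0,0,0],[0.142,0.001,-0.001],0.6],[[0,0,0],[0.142,0.001,-0.001],1],[[0,0,0],[0.142,0.001,-0.001],1],[[0,0,0],[0.142,0.001,-0.001],1]]'
python3 -m pendant '[[[0,0,0],[0,0,0],1],[[0,0,0],[0,0,0],1],[[0,0,0],[-0.015,0,0],1],[[0,0,0],[-0.04,0,0],1],[[0,0,0],[-0.075,0,0],1],[[0,0,0],[-0.11,0,0],1],[[0,0,0],[-0.135,0,0],1],[[0,0,0],[-0.145,0,0],1],[[0,0,0],[-0.145,0,0],1],[[0,0,0],[-0.145,0,0],1]]'
```

```text
clock: 1.82
tcp_pos: [0.5463, 0.2965, 0.0903]
eef_rot: [0.708, -0.001, 0.707, 0.001]
force: [0.4, -1.4, 1.3]
gripper_width: 0.039
clock: 2.65
tcp_pos: [0.5457, 0.2965, 0.2345]
eef_rot: [0.707, -0.001, 0.707, 0.001]
force: [-0.3, -0.6, -3.0]
gripper_width: 0.0392
```

```bash
python3 -m pendant '[[[0,0,0],[0,-0.015,0],1],[[0,0,0],[0,-0.045,0],1],[[0,0,0],[0,-0.08,0],1],[[0,0,0],[0,-0.12,0.005],1],[[0.5,0,0],[0,-0.16,0.01],1],[[1,0,0],[0,-0.2,0.013],1],[[2,0,0],[0,-0.24,0.015],1],[[2.5,0,0],[0,-0.275,0.015],1],[[3,0,0],[0,-0.3,0.015],1],[[3,0,0],[0,-0.305,0.015],1]]'
python3 -m pendant '[[[0.5,0,0],[0,-0.02,0],1],[[1,0,0],[0,-0.055,0],1],[[1.3,0,0],[0,-0.095,0],1],[[1.3,0,0],[0,-0.135,0],1],[[1.3,0,0],[0,-0.175,0],1],[[1.3,0,0],[0,-0.215,0],1],[[1.3,0,0],[0,-0.25,0],1],[[1.3,0,0],[0,-0.275,0],1],[[1.3,0,0],[0,-0.285,0],1],[[1.3,0,0],[0,-0.285,0],1]]'
python3 - <<'E'
from h import *
c=cam("wrist"); s=ctrl.sense(); r=R.from_quat(s["eef_rot"][[1,2,3,0]]).as_matrix(); print(s["clock"],s["tcp_pos"],s["force"]); print(r.round(4))
print("delta tool to place", r.T@(np.array([.5748,-.3053,.06])-s["tcp_pos"]))
cv2.imwrite("pics/w2.png",c["pixels"]); pickle.dump(c,open("w2.pkl","wb"))
P=c["P"].reshape(-1,3);C=c["pixels"].reshape(-1,3); hsv=cv2.cvtColor(C[None],cv2.COLOR_BGR2HSV)[0].astype(int)
q=P[(abs(P[:,2]-.047)<.004)&(hsv[:,1]<70)&(P[:,0]>.42)&(P[:,0]<.66)&(P[:,1]>-.38)&(P[:,1]<-.09)]
img=np.zeros((240,290),np.uint8); ij=((q[:,:2]-[.42,-.38])/.001).astype(int); img[ij[:,0],ij[:,1]]=1
k,l,st,ce=cv2.connectedComponentsWithStats(cv2.dilate(img,np.ones((3,3),np.uint8)))
for j in range(1,k):
    w=l[ij[:,0],ij[:,1]]==j
    if w.sum()>60: print("  jaw",w.sum(),cv2.minAreaRect(q[w][:,:2].astype(np.float32)))
E
```

```text
clock: 3.48
tcp_pos: [0.5591, -0.0133, 0.2311]
eef_rot: [0.705, 0.018, 0.709, -0.02]
force: [0.3, 0.4, -2.9]
gripper_width: 0.0386
clock: 4.32
tcp_pos: [0.542, -0.2994, 0.2289]
eef_rot: [0.703, 0.028, 0.71, -0.028]
force: [-0.6, 0.6, -2.6]
gripper_width: 0.0387
4.3667 [ 0.54237565 -0.29760579  0.22925244] [-1.32929188  0.48813469 -2.33850766]
[[-8.300e-03  7.870e-02  9.969e-01]
 [ 9.000e-04  9.969e-01 -7.870e-02]
 [-1.000e+00  2.000e-04 -8.300e-03]]
delta tool to place [ 0.16897066 -0.00515673  0.03434023]
  jaw 4667 ((0.5808444023132324, -0.23112010955810547), (0.04940008744597435, 0.07007439434528351), 85.37005615234375)
  jaw 1464 ((0.5867878198623657, -0.15505826473236084), (0.012276029214262962, 0.06969989091157913), 85.33256530761719)
  jaw 946 ((0.5836777687072754, -0.3418947756290436), (0.02246714010834694, 0.046827532351017), 85.1964340209961)
```

View pics/w2.png

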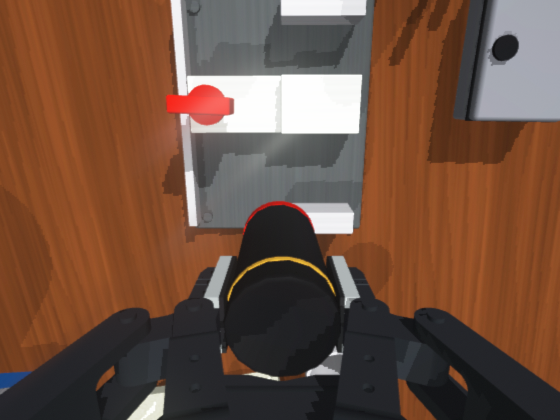

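The wrist view shows the seal held upright, with the bed, the knob at (205,104) and the middle jaw at (275,103). The measured positions agree with the earlier ones, so I'll lower it into the −y gap.

```bash
python3 -m pendant '[[[0,0,0],[0,-0.003,0.01],1],[[0,-0.5,0],[0,-0.005,0.025],1],[[0,-0.5,0],[0.01,-0.005,0.034],1],[[0,-0.5,0],[0.035,-0.005,0.034],1],[[0,-0.5,0],[0.07,-0.005,0.034],1],[[0,-0.5,0],[0.105,-0.005,0.034],1],[[0,-0.5,0],[0.135,-0.005,0.034],1],[[0,-0.5,0],[0.15,-0.005,0.034],1],[[0,-0.5,0],[0.155,-0.005,0.034],1],[[0,-0.5,0],[0.155,-0.005,0.034],1]]'
python3 - <<'E'
from h import *
c=cam("wrist"); s=ctrl.sense(); r=R.from_quat(s["eef_rot"][[1,2,3,0]]).as_matrix(); print(s["clock"],s["tcp_pos"],s["force"]); print(r.round(4))
print("delta tool to place", r.T@(np.array([.5748,-.3053,.06])-s["tcp_pos"]))
E
```

```text
clock: 5.2
tcp_pos: [0.5735, -0.3028, 0.071]
eef_rot: [0.705, 0.028, 0.708, -0.026]
force: [-0.0, -0.1, -3.0]
gripper_width: 0.039
5.25 [ 0.57486877 -0.30385896  0.07319644] [-0.40152541 -0.09013864 -1.72491483]
[[-8.00e-04  7.72e-02  9.97e-01]
 [ 1.10e-03  9.97e-01 -7.72e-02]
 [-1.00e+00  1.00e-03 -9.00e-04]]
delta tool to place [ 1.31948870e-02 -1.45577477e-03  5.41932485e-05]
```

```bash
python3 -m pendant '[[[0,0,0],[0.003,-0.001,0],1],[[0,0,0],[0.006,-0.001,0],1],[[0,0,0],[0.008,-0.001,0],1],[[0,0,0],[0.009,-0.001,0],1],[[0,0,0],[0.010,-0.001,0],1],[[0,0,0],[0.011,-0.001,0],1],[[0,0,0],[0.011,-0.001,0],1],[[0,0,0],[0.011,-0.001,0],1],[[0,0,0],[0.011,-0.001,0],1],[[0,0,0],[0.011,-0.001,0],1]]'
python3 - <<'E'
from h import *
for i in range(2):
    c=cam("wrist"); s=ctrl.sense(); print(s["clock"],s["tcp_pos"],s["force"])
E
```

```text
clock: 6.08
tcp_pos: [0.5748, -0.3049, 0.0622]
eef_rot: [0.706, 0.028, 0.707, -0.027]
force: [-1.0, 0.5, -2.1]
gripper_width: 0.0391
6.1333 [ 0.57481258 -0.30493214  0.06224729] [ 0.33074247  0.78367159 -2.54965171]
6.1833 [ 0.57481612 -0.30489625  0.06225163] [ 0.32189961 -0.33643555 -3.28764577]
```

```bash
python3 -m pendant '[[[0,0,0],[0.0005,0,0],1],[[0,0,0],[0.001,0,0],1],[[0,0,0],[0.0015,0,0],1],[[0,0,0],[0.0015,0,0],1],[[0,0,0],[0.002,0,0],1],[[0,0,0],[0.002,0,0],1],[[0,0,0],[0.002,0,0],1],[[0,0,0],[0.002,0,0],1],[[0,0,0],[0.002,0,0],1],[[0,0,0],[0.002,0,0],1]]'
```

```text
clock: 7.02
tcp_pos: [0.5748, -0.3049, 0.0603]
eef_rot: [0.706, 0.028, 0.707, -0.027]
force: [-0.7, -0.6, -1.5]
gripper_width: 0.0384
```

```bash
python3 -m pendant '[[[0,0,0],[0.0005,0,0],1],[[0,0,0],[0.001,0,0],1],[[0,0,0],[0.001,0,0],1],[[0,0,0],[0.001,0,0],1],[[0,0,0],[0.001,0,0],1],[[0,0,0],[0.0015,0,0],1],[[0,0,0],[0.0015,0,0],1],[[0,0,0],[0.0015,0,0],1],[[0,0,0],[0.0015,0,0],1],[[0,0,0],[0.0015,0,0],1]]'
```

```text
clock: 7.85
tcp_pos: [0.5749, -0.3051, 0.0602]
eef_rot: [0.706, 0.028, 0.707, -0.027]
force: [-5.5, 1.3, 7.2]
gripper_width: 0.0388
```

The seal is in contact with the plate. I'll release it and rise.

```bash
python3 -m pendant '[[[0,0,0],[0,0,0],0.8],[[0,0,0],[0,0,0],0.5],[[0,0,0],[0,0,0],0.2],[[0,0,0],[0,0,0],0],[[0,0,0],[0,0,0],0],[[0,0,0],[-0.02,0,0],0],[[0,0,0],[-0.05,0,0],0],[[0,0,0],[-0.09,0,0],0],[[0,0,0],[-0.12,0,0],0],[[0,0,0],[-0.13,0,0],0]]'
python3 - <<'E'
from h import *
cam("wrist");cam("wrist")
c=cam("scene"); c2=cam("side"); 
cv2.imwrite("pics/v3.png",np.hstack([cv2.resize(c["pixels"][170:320,140:310],None,fx=2.3,fy=2.3),cv2.resize(c2["pixels"][200:350,240:410],None,fx=2.3,fy=2.3)]))
for c in (c,c2,cam("wrist")):
    P=c["P"].reshape(-1,3); C=c["pixels"].reshape(-1,3); hsv=cv2.cvtColor(C[None],cv2.COLOR_BGR2HSV)[0].astype(int)
    q=P[(abs(P[:,2]-.102)<.004)&(np.linalg.norm(P[:,:2]-[.575,-.305],axis=1)<.035)]; print("seal",len(q), cv2.minEnclosingCircle(q[:,:2].astype(np.float32)) if len(q) else 0)
    q=P[((hsv[:,0]<8)|(hsv[:,0]>172))&(hsv[:,1]>190)&(hsv[:,2]>120)&(abs(P[:,2]-.085)<.004)&(np.linalg.norm(P[:,:2]-[.48,-.225],axis=1)<.06)]; 
    if len(q):print("knob",len(q),cv2.minAreaRect(q[:,:2].astype(np.float32)))
s=ctrl.sense(); print(s["clock"],s["tcp_pos"],s["eef_rot"],s["qpos"])
E
```

```text
clock: 8.68
tcp_pos: [0.578, -0.3069, 0.1969]
eef_rot: [0.709, 0.026, 0.704, -0.029]
force: [0.9, -0.5, 0.9]
gripper_width: 0.0852
seal 132 ((0.5758829712867737, -0.3089393973350525), 0.020694231614470482)
knob 67 ((0.482589989900589, -0.2264469861984253), (0.014325039461255074, 0.05200936272740364), 84.73956298828125)
seal 178 ((0.5721551179885864, -0.3038705289363861), 0.020958511158823967)
knob 85 ((0.47815388441085815, -0.22283460199832916), (0.014488358981907368, 0.04918611794710159), 85.78111267089844)
seal 2495 ((0.5740492939949036, -0.30458372831344604), 0.020045975223183632)
knob 1482 ((0.4807364344596863, -0.2229110151529312), (0.013889161869883537, 0.04930083453655243), 83.73957824707031)
8.9333 [ 0.57368574 -0.30444385  0.18768068] [ 0.70520674  0.02815099  0.70794856 -0.02645412] [-5.26400640e-01  2.48322821e-01  1.70514498e+00  3.25606160e-04
  1.19267485e+00 -4.49278840e-01]
```

View pics/v3.png

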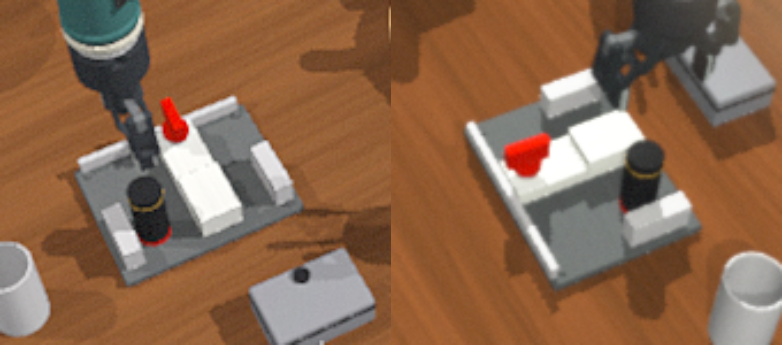

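Both views show the seal standing upright in the −y gap: scene crop (148,210), side crop (642,175). The knob is still along bed x. Next I'll move over the knob, turning the tool −90° so there is room for the clockwise turn.

```bash
python3 -m pendant '[[[-6,0,0],[0,0.006,-0.01],0],[[-13,0,0],[0,0.015,-0.022],0],[[-20,0,0],[0,0.025,-0.035],0],[[-27,0,0],[0,0.035,-0.05],0],[[-34,0,0],[0,0.045,-0.062],0],[[-41,0,0],[0,0.055,-0.075],0],[[-48,0,0],[0,0.064,-0.087],0],[[-55,0,0],[0,0.07,-0.095],0],[[-62,0,0],[0,0.073,-0.099],0],[[-69,0,0],[0,0.073,-0.099],0]]'
python3 -m pendant '[[[-6,0,0],[0,0,0],0.2],[[-13,0,0],[0,0,0],0.3],[[-20,0,0],[0,0,0],0.3],[[-22,0,0],[0,0,0],0.3],[[-22,0,0],[0,0,0],0.3],[[-22,0,0],[0,0,0],0.3],[[-22,0,0],[0,0,0],0.3],[[-22,0,0],[0,0,0],0.3],[[-22,0,0],[0,0,0],0.3],[[-22,0,0],[0,0,0],0.3]]'
cat > d.py <<'E'
from h import *
import sys
cam("wrist"); s=ctrl.sense(); r=R.from_quat(s["eef_rot"][[1,2,3,0]]).as_matrix(); print(s["clock"],s["tcp_pos"],s["force"],s["wrist_torque"],s["gripper_width"],"q6",s["qpos"][5])
print(r.round(4)); print("jaw-axis yaw deg",np.degrees(np.arctan2(r[1,2],r[0,2])))
t=np.array(eval(sys.argv[1])); print("delta tool",(r.T@(t-s["tcp_pos"])).round(4))
by=np.array([.0762,.997]); print("carriage if gripped",(s["tcp_pos"][:2]-[.4796,-.2389])@by,"x",(s["tcp_pos"][:2]-[.4796,-.2389])@[.997,-.0762])
E
python3 d.py [.4807,-.2240,.056]
```

```text
clock: 9.77
tcp_pos: [0.4779, -0.2223, 0.185]
eef_rot: [0.595, -0.376, 0.598, 0.383]
force: [0.6, -0.8, 0.1]
gripper_width: 0.0852
clock: 10.6
tcp_pos: [0.4779, -0.2223, 0.1849]
eef_rot: [0.512, -0.483, 0.514, 0.49]
force: [-0.1, -0.1, 0.6]
gripper_width: 0.0599
10.65 [ 0.47793736 -0.22227764  0.18498279] [ 1.30927749e-02 -9.11329241e-05  7.55235110e-02] [ 0.02732677 -0.03070813 -0.00771983] 0.05960246731489544 q6 -2.0003733787279496
[[-0.0091 -0.9985  0.0537]
 [ 0.0055  0.0536  0.9985]
 [-0.9999  0.0094  0.005 ]]
jaw-axis yaw deg 86.92267597989233
delta tool [ 0.1289 -0.0041 -0.0022]
carriage if gripped 0.016445801584324318 x -0.002924271155468893
```

```bash
python3 -m pendant '[[[1.3,0,0],[0.02,-0.003,-0.002],0.3],[[1.3,0,0],[0.055,-0.004,-0.002],0.3],[[1.3,0,0],[0.09,-0.004,-0.002],0.3],[[1.3,0,0],[0.115,-0.004,-0.002],0.3],[[1.3,0,0],[0.127,-0.004,-0.002],0.3],[[1.3,0,0],[0.129,-0.004,-0.002],0.5],[[1.3,0,0],[0.129,-0.004,-0.002],0.8],[[1.3,0,0],[0.129,-0.004,-0.002],1],[[1.3,0,0],[0.129,-0.004,-0.002],1],[[1.3,0,0],[0.129,-0.004,-0.002],1]]'
python3 d.py [.4807,-.2240,.056]
```

```text
clock: 11.48
tcp_pos: [0.4825, -0.2246, 0.0583]
eef_rot: [0.518, -0.478, 0.519, 0.483]
force: [-0.1, 1.5, 3.0]
gripper_width: 0.0132
11.5333 [ 0.48246091 -0.22463452  0.05826196] [-1.04522135  0.535696    5.71853675] [-0.00151112  0.06854224 -0.04530456] 0.013078137137059955 q6 -1.977970428394495
[[-0.0052 -0.9971  0.0764]
 [ 0.0036  0.0764  0.9971]
 [-1.      0.0055  0.0032]]
jaw-axis yaw deg 85.61819281424324
delta tool [0.0023 0.0018 0.0005]
carriage if gripped 0.014440684708900075 x 0.0017652972822044608
```

```bash
python3 -m pendant '[[[0,0,0],[-0.001,0.001,-0.002],1],[[0,0,0],[-0.002,0.0015,-0.005],1],[[0,0,0],[-0.002,0.0015,-0.009],1],[[0,0,0],[-0.002,0.0015,-0.013],1],[[0,0,0],[-0.002,0.0015,-0.017],1],[[0,0,0],[-0.002,0.0015,-0.021],1],[[0,0,0],[-0.002,0.0015,-0.024],1],[[0,0,0],[-0.002,0.0015,-0.026],1],[[0,0,0],[-0.002,0.0015,-0.028],1],[[0,0,0],[-0.002,0.0015,-0.028],1]]'
python3 d.py [.4807,-.2240,.056]
```

```text
clock: 12.37
tcp_pos: [0.4799, -0.2523, 0.0585]
eef_rot: [0.519, -0.479, 0.519, 0.482]
force: [8.8, -0.5, -16.4]
gripper_width: 0.013
12.4167 [ 0.47991543 -0.25227148  0.0585322 ] [  8.8900741   -1.26071354 -16.65801545] [-0.27579096 -1.46981192 -0.12539727] 0.013170489861959237 q6 -2.0261463993431996
[[-0.0024 -0.997   0.0772]
 [ 0.0037  0.0772  0.997 ]
 [-1.      0.0027  0.0035]]
jaw-axis yaw deg 85.5699247561545
delta tool [0.0026 0.0014 0.0282]
carriage if gripped -0.01330733319455715 x 0.001333393363994416
```

```bash
python3 -m pendant '[[[0,0,0],[0.001,-0.0005,-0.001],1],[[0,0,0],[0.0015,-0.0005,-0.002],1],[[0,0,0],[0.0015,-0.0005,-0.003],1],[[0,0,0],[0.0015,-0.0005,-0.004],1],[[0,0,0],[0.0015,-0.0005,-0.005],1],[[0,0,0],[0.0015,-0.0005,-0.006],1],[[0,0,0],[0.0015,-0.0005,-0.007],1],[[0,0,0],[0.0015,-0.0005,-0.0075],1],[[0,0,0],[0.0015,-0.0005,-0.008],1],[[0,0,0],[0.0015,-0.0005,-0.008],1]]'
python3 d.py [.4807,-.2240,.056]
```

```text
clock: 13.25
tcp_pos: [0.4797, -0.2577, 0.0583]
eef_rot: [0.52, -0.477, 0.518, 0.483]
force: [-1.2, 11.3, 8.3]
gripper_width: 0.0128
13.3 [ 0.47966876 -0.25776917  0.05828752] [-1.25282849 10.18308049  9.06195955] [ 1.63967358  0.29838116 -0.01406432] 0.013036525169288507 q6 -2.0390829188484916
[[-0.0031 -0.9969  0.0781]
 [ 0.0082  0.078   0.9969]
 [-1.      0.0038  0.0079]]
jaw-axis yaw deg 85.522616870242
delta tool [0.0026 0.0016 0.0337]
carriage if gripped -0.01880731856113614 x 0.0015063880832491589
```

```bash
python3 -m pendant '[[[3,0,0],[0,0,-0.002],1],[[8,0,0],[0,0,-0.002],1],[[13,0,0],[0,0,-0.002],1],[[18,0,0],[0,0,-0.002],1],[[23,0,0],[0,0,-0.002],1],[[28,0,0],[0,0,-0.002],1],[[33,0,0],[0,0,-0.002],1],[[37,0,0],[0,0,-0.002],1],[[40,0,0],[0,0,-0.002],1],[[40,0,0],[0,0,-0.002],1]]'
python3 d.py [.4797,-.2577,.0583]
```

```text
clock: 14.13
tcp_pos: [0.4791, -0.2586, 0.0584]
eef_rot: [0.652, -0.269, 0.652, 0.277]
force: [-0.2, 5.1, 1.1]
gripper_width: 0.0125
14.1833 [ 0.47915578 -0.25862853  0.058369  ] [1.15125138 5.99713565 1.28746361] [ 0.79068851  0.02830577 -0.13022297] 0.013175424646078657 q6 -1.3453175868968543
[[-0.0038 -0.714   0.7001]
 [ 0.0101  0.7     0.714 ]
 [-0.9999  0.0098  0.0045]]
jaw-axis yaw deg 45.564159558113886
delta tool [0.0001 0.0003 0.001 ]
carriage if gripped -0.019703197287006393 x 0.001060426373818717
```

```bash
python3 -m pendant '[[[3,0,0],[0,-0.0013,-0.0015],1],[[8,0,0],[0,-0.0013,-0.0015],1],[[13,0,0],[0,-0.0013,-0.0015],1],[[18,0,0],[0,-0.0013,-0.0015],1],[[23,0,0],[0,-0.0013,-0.0015],1],[[28,0,0],[0,-0.0013,-0.0015],1],[[33,0,0],[0,-0.0013,-0.0015],1],[[38,0,0],[0,-0.0013,-0.0015],1],[[43,0,0],[0,-0.0013,-0.0015],1],[[45,0,0],[0,-0.0013,-0.0015],1]]'
python3 d.py [.4797,-.2577,.0583]
```

```text
clock: 15.02
tcp_pos: [0.4781, -0.2591, 0.0584]
eef_rot: [0.705, 0.001, 0.709, 0.008]
force: [-2.0, 7.5, 2.4]
gripper_width: 0.0132
15.0667 [ 0.47810585 -0.25912413  0.0584044 ] [-1.98432293  6.96442358  2.44888435] [ 1.12883225 -0.07164921  0.88503799] 0.01311484577219448 q6 -0.5630312366267827
[[-0.0059 -0.01    0.9999]
 [ 0.0124  0.9999  0.0101]
 [-0.9999  0.0124 -0.0058]]
jaw-axis yaw deg 0.5764308682978156
delta tool [0.0001 0.0014 0.0016]
carriage if gripped -0.020277311526521923 x 5.1410937464130627e-05
```

The wrist moment rose to about 0.9 N m after 85° of turn, so the knob is at its stop. I'll release it, rise, and check.

```bash
python3 -m pendant '[[[0,0,0],[0,0,0],1],[[0,0,0],[0,0,0],0.7],[[0,0,0],[0,0,0],0.4],[[0,0,0],[0,0,0],0.4],[[0,0,0],[0,0,0],0.4],[[0,0,0],[-0.015,0,0],0.4],[[0,0,0],[-0.045,0,0],0.4],[[0,0,0],[-0.08,0,0],0.4],[[0,0,0],[-0.11,0,0],0.4],[[0,0,0],[-0.12,0,0],0.4]]'
python3 -m pendant '[[[0,0,0],[-0.01,0.02,0],0.4],[[0,0,0],[-0.03,0.05,0],0.4],[[0,0,0],[-0.05,0.09,0],0.4],[[0,0,0],[-0.06,0.12,0],0.4],[[0,0,0],[-0.06,0.14,0],0.4],[[0,0,0],[-0.06,0.15,0],0.4],[[0,0,0],[-0.06,0.15,0],0.4],[[0,0,0],[-0.06,0.15,0],0.4],[[0,0,0],[-0.06,0.15,0],0.4],[[0,0,0],[-0.06,0.15,0],0.4]]'
python3 - <<'E'
from h import *
c=cam("scene"); c2=cam("side"); 
cv2.imwrite("pics/v4.png",np.vstack([np.hstack([c["pixels"],c2["pixels"]])[:,::1]]) if 0 else np.vstack([cv2.resize(np.hstack([c["pixels"],c2["pixels"]]),(780,292)),np.hstack([cv2.resize(c["pixels"][180:300,140:310],(390,275)),cv2.resize(c2["pixels"][220:340,240:410],(390,275))])]))
by=np.array([.0762,.997]); bx=np.array([.997,-.0762]); o=np.array([.4796,-.2389])+.06*bx
for n,c in (("scene",c),("side",c2),):
    P=c["P"].reshape(-1,3); C=c["pixels"].reshape(-1,3); hsv=cv2.cvtColor(C[None],cv2.COLOR_BGR2HSV)[0].astype(int)
    q=P[(abs(P[:,2]-.102)<.004)&(np.linalg.norm(P[:,:2]-[.575,-.31],axis=1)<.04)]; cc=cv2.minEnclosingCircle(q[:,:2].astype(np.float32)); print(n,"seal",len(q),cc,"bed y",(np.array(cc[0])-o)@by)
    q=P[((hsv[:,0]<8)|(hsv[:,0]>172))&(hsv[:,1]>190)&(hsv[:,2]>120)&(abs(P[:,2]-.085)<.004)&(np.linalg.norm(P[:,:2]-[.48,-.255],axis=1)<.06)]; rr=cv2.minAreaRect(q[:,:2].astype(np.float32)); print("knob",len(q),rr,"bed y",(np.array(rr[0])-o)@by)
    # other objects' change vs start
    c0=pickle.load(open(n+".pkl","rb")); d=(abs(c["pixels"].astype(int)-c0["pixels"]).max(-1)>60).astype(np.uint8)
    k,l,st,ce=cv2.connectedComponentsWithStats(cv2.morphologyEx(d,cv2.MORPH_OPEN,np.ones((3,3),np.uint8))); print([tuple(int(v) for v in s) for s in st[1:] if s[4]>25])
s=ctrl.sense(); print(s["clock"],s["tcp_pos"],s["force"])
E
```

```text
clock: 15.9
tcp_pos: [0.4816, -0.2626, 0.1842]
eef_rot: [0.708, -0.001, 0.707, 0.006]
force: [0.4, -0.5, 1.3]
gripper_width: 0.0513
clock: 16.73
tcp_pos: [0.4797, -0.1142, 0.2445]
eef_rot: [0.707, -0.0, 0.707, 0.006]
force: [0.1, 0.6, -0.0]
gripper_width: 0.0511
scene seal 140 ((0.5767961740493774, -0.3132772445678711), 0.020996099337935448) bed y -0.06674776437160493
knob 72 ((0.4794447422027588, -0.25984394550323486), (0.018948983401060104, 0.048784252256155014), 4.389647006988525) bed y -0.020892944310874947
[(189, 0, 19, 37, 320), (241, 0, 10, 25, 108), (262, 0, 103, 206, 7757), (235, 26, 17, 10, 108), (204, 31, 16, 15, 95), (219, 58, 45, 111, 2258), (373, 144, 13, 7, 70), (369, 154, 15, 20, 218), (195, 213, 33, 64, 927), (217, 234, 28, 36, 458), (202, 274, 8, 4, 27)]
side seal 170 ((0.5701684355735779, -0.30956757068634033), 0.02087295800447464) bed y -0.06355425318357469
knob 87 ((0.47493696212768555, -0.25740164518356323), (0.013996625319123268, 0.049832895398139954), 0.55229252576828) bed y -0.01880146373388291
[(0, 0, 9, 42, 227), (13, 0, 351, 194, 18347), (121, 0, 8, 20, 84), (187, 22, 7, 5, 31), (0, 45, 12, 19, 86), (22, 48, 40, 96, 1782), (0, 72, 17, 69, 918), (296, 82, 54, 55, 1465), (224, 120, 8, 6, 38), (223, 127, 14, 46, 512), (62, 151, 28, 61, 789), (9, 161, 19, 42, 527), (58, 236, 35, 19, 181), (22, 241, 26, 34, 393), (56, 242, 28, 26, 175), (289, 248, 58, 51, 1509), (344, 263, 16, 36, 335)]
16.8333 [ 0.47980307 -0.11411223  0.24473785] [-0.69345378 -0.09617713  0.8946901 ]
```

View pics/v4.png

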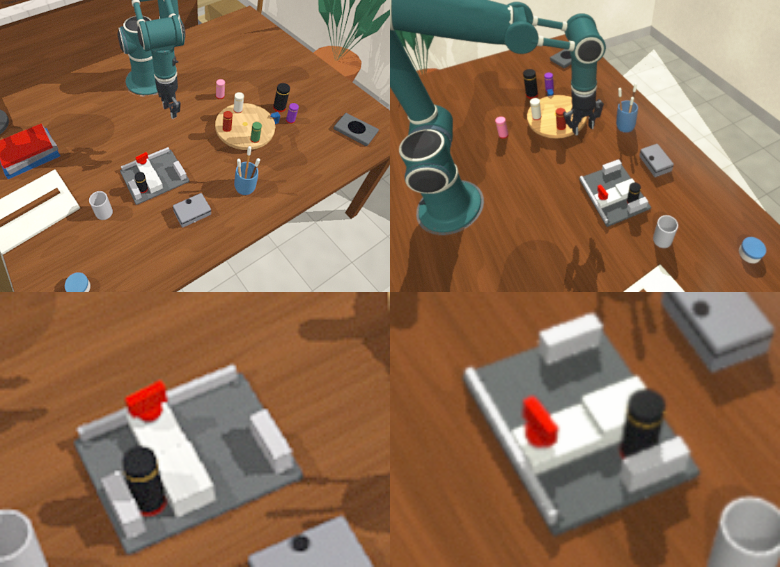

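Both views show the seal held upright between the middle jaw and the −y jaw, with the knob turned across. I'll measure the knob angle and jaw position more closely from the wrist before handing in.

```bash
python3 -m pendant '[[[0,0,0],[0,-0.03,0],0.4],[[0,0,0],[0,-0.065,0.02],0.4],[[0,0,0],[0,-0.1,0.03],0.4],[[0,0,0],[0,-0.14,0.04],0.4],[[0,0,0],[0,-0.17,0.04],0.4],[[0,0,0],[0,-0.195,0.04],0.4],[[0,0,0],[0,-0.21,0.04],0.4],[[0,0,0],[0,-0.21,0.04],0.4],[[0,0,0],[0,-0.21,0.04],0.4],[[0,0,0],[0,-0.21,0.04],0.4]]'
python3 - <<'E'
from h import *
cam("wrist"); c=cam("wrist"); cv2.imwrite("pics/w5.png",c["pixels"])
by=np.array([.0762,.997]); bx=np.array([.997,-.0762]); o=np.array([.4796,-.2389])+.06*bx
P=c["P"].reshape(-1,3); C=c["pixels"].reshape(-1,3); hsv=cv2.cvtColor(C[None],cv2.COLOR_BGR2HSV)[0].astype(int)
q=P[(abs(P[:,2]-.102)<.004)&(np.linalg.norm(P[:,:2]-[.573,-.312],axis=1)<.04)]
if len(q): cc=cv2.minEnclosingCircle(q[:,:2].astype(np.float32)); print("seal",len(q),cc,"bed",(np.array(cc[0])-o)@bx,(np.array(cc[0])-o)@by)
q=P[((hsv[:,0]<8)|(hsv[:,0]>172))&(hsv[:,1]>150)&(abs(P[:,2]-.085)<.004)&(np.linalg.norm(P[:,:2]-[.48,-.255],axis=1)<.06)][:,:2]
m=q.mean(0); w,v=np.linalg.eigh(np.cov((q-m).T)); d=v[:,1]; a=np.degrees(np.arctan2(d@by,d@bx))
print("knob",len(q),cv2.minAreaRect(q.astype(np.float32)),"bed y",(m-o)@by,"bar angle in bed (cw)",(-a)%180)
s=ctrl.sense(); print(s["clock"],s["force"])
E
```

```text
clock: 17.67
tcp_pos: [0.5213, -0.323, 0.2429]
eef_rot: [0.707, 0.0, 0.707, 0.006]
force: [0.4, 0.2, 1.0]
gripper_width: 0.0514
seal 1776 ((0.5737122893333435, -0.3101474344730377), 0.01999654248356819) bed 0.03927008057218894 -0.06386233572241784
knob 1031 ((0.47821125388145447, -0.25771456956863403), (0.014413731172680855, 0.049251873046159744), 2.7136597633361816) bed y -0.01836699600246647 bar angle in bed (cw) 83.52469094918484
17.7667 [0.10773841 0.75245246 0.18164279]
```

View pics/w5.png

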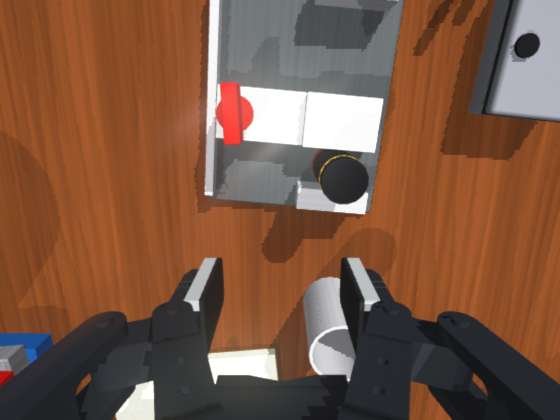

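The wrist view shows the knob bar across at (231,113), with the seal at (340,175) held between the jaws. The bar has turned 83.5° (1.458 rad, at the stop). The jaw and seal centres are 45.5 mm apart, against 45 mm for exact contact.

```bash
python3 -c "
from station import ctrl
print(ctrl.close_job())"
```

```text
the job is handed in; nothing more can be done
None
```

The black seal was the one at the blue pointer. It now stands upright on the bed between the middle jaw and the −y fixed jaw, and the jaw is locked. I handed the job in shortly after 17.8 s on the robot's clock, with the gripper well clear of everything.

**Seal:** the last wrist picture puts it at bed x = 39 mm, y = −64 mm.

**Middle jaw:** I pushed it up until the force rose to about 10 N. It then measured 45.5 mm from the seal centre to centre; exact contact would be 45 mm.

**Knob:** the bar had turned 83.5° (1.46 rad), which is the 1.45 stop. The wrist moment rose to about 0.9 N m there, and the knob stayed put after release.

**Carriage reading:** the measurements differ slightly. The cameras gave −0.018 to −0.021 and the arm −0.0203, against the nominal −0.020. That is within the 2 mm calibration.

**Other things:** in the last overview pictures the other three seals, the brush pot, the brush holder and the seal case look unmoved. I checked these by eye and did not measure each position.

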